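# Reset a workpiece to the stop of a cut-off box

### The job

The pine offcut in the cut-off box was clamped short of the end stop, so it would be sawn to the wrong length. Slacken the hold-down screw until its foot stands a few millimetres clear of the wood, push the offcut along the channel until its end is tight against the stop, then screw the foot down on it again, finger-tight: firm, but not so hard that it bruises the wood. The box only stands on rubber feet and the knob climbs and sinks on its thread, so do not lift the box or shove it out of its place, and leave the other things on the bench alone.

Things in the scene. Friction and masses are not known exactly. Their poses are not given: they have to be found in the camera images.
- cutoff_box: Cut-off box (sawing jig), 2.5 kg: dark steel plate 132 x 185 mm with a plywood face, loose on rubber feet, so it slides or lifts if shoved or dragged. Origin on the bench under the channel; z up, +y along the channel to the stop (robot's left), +x to the back fence. 'Box' offsets below are x, y, z in mm in this frame. Base from y = -75 to 110, top (channel floor) z = 18
- channel_mouth (a point): Middle of the channel floor at its open end (box 0, -75, 18). The channel is 36 mm wide: a low front rail (x = -32 to -18, top z = 32) and a back fence (x = 18 to 38, top z = 58) run along it up to this end; both have a saw kerf. Nothing stands beyond the open end
- stop_face (a point): Centre of the face of the end stop, a dark wooden block 34 mm high that closes the channel at its far, +y end (box 0, 80, 35)
- workpiece: Pine offcut, 34 x 160 x 34 mm, about 90 g, lying lengthwise (its y) in the channel. Origin: centre of its underside. It touches the stop when the origin is at box y = 0; at the start it is 16 to 35 mm short. Its free end sticks out of the open end of the channel, by 5 mm still when seated, and can be pushed there with closed fingers
- bush_top (a point): Top of the brass thread bush in the steel bridge over the channel (box 0, 30, 96); the screw stands upright in it. The bridge is 34 mm wide in y; its beam runs from x = -44 to 50 at z = 78 to 88 and its feet reach to x = -58 and 60
- foot: Round foot with a rubber sole, 26 mm across, at the lower end of the screw; rises and sinks with it, does not turn. Origin: centre of the sole, which meets the wood at box z = 52 and then yields a little. At the start it bears on the wood with a light, unknown load. Finger-tight, as wanted at the end, is about 60 N on the wood
- knob: Turning part of the screw. Origin on its upright axis, level with the unloaded sole. Right-hand thread, 16 mm a turn: anticlockwise from above raises knob and foot, clockwise lowers; it can rise 14 mm from where the sole meets the wood. It takes 0.30 N m to turn either way; each newton on the wood adds 0.0025 N m clockwise and takes that off anticlockwise. It stays where it is released
- knob_top (a point): Centre of the upper face of the black ribbed round knob, 44 mm across and 30 mm high, upright axis (box 0, 30, 152 when the sole meets the wood). Between the knob's underside and the bush there are then 26 mm of bare screw, 18 mm thick
- tenon_saw: Bystander, to be left alone: tenon saw, 366 mm long, lying flat; origin at the centre of its underside
- pencil: Bystander, to be left alone: flat red carpenter's pencil, 156 mm; origin at the centre of its underside
- try_square: Bystander, to be left alone: try square, 181 x 121 mm, lying flat; origin at the centre of its underside
- sanding_block: Bystander, to be left alone: cork sanding block, 64 x 112 x 34 mm; origin at the centre of its underside
- walnut_offcut: Bystander, to be left alone: dark walnut offcut, 60 x 70 x 22 mm; origin at the centre of its underside
- oak_offcut: Bystander, to be left alone: oak offcut, 45 x 120 x 32 mm, lying on the bench; origin at the centre of its underside

How it is judged:
By the outcome, as a careful person would: the job done as asked, in the order asked, and still so for the second after the job is handed in, with the robot touching nothing.
It also fails if it takes over 72 s, if anything falls off the work surface, if the arm or the gripper's body presses on something with over 40 N, if the wrist force passes 120 N, or if a joint passes its speed limit or range.

### The arm

A 6-joint arm with a two-finger parallel gripper is mounted at the origin on a cart in front of the work surface, level with it; the furniture and walls round the work are solid. World frame = base frame: x ahead of the robot, y to its left, z up, the work surface at z = 0. Lengths are in m, angles in rad, forces in N, time in s.
With the tool pointing down it reaches from about 0.275 to 0.85 m from the base axis. Payload 19 kg.
Tool frame: the origin (TCP) lies midway between the tips of the shut fingers; the grasp point (between the pads) lies 19 mm behind it; z points along the fingers, y is the direction in which the jaws open and shut (so a half turn about z gives the same grasp; the last joint's range is limited). The gripper opens to 85 mm and grips with 20 to 120 N. Pads are 22 mm wide; open, the fingers measure 114 mm over their backs; the gripper's body (76 mm by 85 mm) begins 54 mm behind the grasp point. The pads swing forward as they close: fully open they stand 13 mm farther back than shut.
Start: joints at [-1.33, 0.15, 1.437, -0, 1.554, -0.134], TCP at [0.21, -0.535, 0.231] pointing down, gripper open.
Joint ranges: [-2.8, 2.8], [-0.68, 2.1], [0.12, 2.68], [-1.39, 4.53], [0.16, 2.79], [-2.81, 2.81]. Speed limits (rad/s): [1.89, 1.89, 2.22, 3.01, 3.01, 3.01].

### API

Orientations are given as a unit quaternion [w, x, y, z].
In Python, from plant import arm gives the robot as it stands.
- The arm moves only by the shell command python3 -m inch 'ROWS' [FORCE]. ROWS is a JSON object of lists of equal length, an entry for each row: "turn": the turn, a rotation vector about the tool's x, y, z in degrees, a list of three; "dp": the shift along the tool's x, y, z in m, a list of three; "grip": the closure in counts, from 0 (fully open) to 255 (shut). In form: {"turn": [[rx, ry, rz], ...], "dp": [[tx, ty, tz], ...], "grip": [grip, ...]}. A call has 1 to 8 rows; each row shifts and turns the commanded pose from where the row before left it, along the tool's axes as they then stand; what a row does not reach is not made up. A row lasts 1/8 s, in which the tool goes at most 62.5 mm and 10.7 degrees, less where a joint would pass 70% of its speed; a pose out of reach is approached as far as the arm can. A call with a gripper value outside its range is refused whole. The fingers move at their own pace and stop on an object; FORCE is the grip in N (left out, the last holds). Time passes only in rows, so rows that do not move let the fingers close. It gives the time, the measured TCP pose, the force and the opening at its end, in the units of the state.
- arm.get_state(): the state, without advancing time (a new reading comes with each control period).
- arm.snapshot(name): name is "scene" or "top" or "wrist"; returns a dict with "pixels" (384x512x3 uint8, red, green, blue), "K" (3x3 intrinsics, pixels), "R" (3x3) and "t" (3): a world point X has camera coordinates R X + t; the wrist camera has in their place "hand_eye" (4x4, takes a point from camera to tool coordinates, whose origin is the TCP and whose axes are the flange's). Camera axes: x right, y down, z forward; pixel columns grow to the right and rows downward; lengths in m; the calibration is good to about 2 mm. A picture is of the moment at which its call begins: read the wrist's pose just before it. There is no depth.
- arm.close_job(): hands the job in, once; it reports no verdict.
The state is a dict: "t": time; "joints": joint angles; "qvel": joint speeds; "effort": joint torques, N m; "position": TCP position; "tool_rot": TCP orientation; "wrist_force": force on the tool from outside, world axes, zero at the start; "moment": the same for the moment, N m; "finger_gap": finger opening in m.
Only numpy, scipy, OpenCV 4.12 (cv2) and the standard library are available. Lean on these libraries where they do the work, as an engineer would, in place of code of your own. Each camera call takes 0.05 s, during which the arm holds its last target. There are 200 camera calls.

## Working session

There is one attempt and no reset: what is moved stays moved. The work goes in short steps, Python scripts to look and compute and a shell command to move; the robot and the scene stay as the last step left them, time stands still between calls to the robot, and variables do not carry over. Pictures are saved under pics/ and viewed, about 8 in all and at most 12, crops included, and the job is handed in when it is done.

```bash
mkdir -p pics; ls; python3 - <<'E'
from plant import arm
import cv2,numpy as np
print(arm.get_state())
for n in("scene","top"):
    s=arm.snapshot(n); cv2.imwrite(f"pics/{n}0.png",s["pixels"][:,:,::-1]); print(n,s["K"],s["R"],s["t"])
    np.savez(f"{n}0.npz",**s)
E
```

```text
pics
{'t': 0.0, 'joints': array([-1.32999755e+00,  1.50999279e-01,  1.43800410e+00, -1.36876405e-05,
        1.55380520e+00, -1.34029564e-01]), 'qvel': array([ 2.45537892e-04, -7.11402094e-04, -4.86214158e-05, -7.42271495e-04,
        2.24103706e-04,  1.34564967e-03]), 'effort': array([ 1.90910658e-03, -7.13060904e+01, -5.70862806e+01, -1.84991509e-04,
        9.02852509e-03,  3.23869494e-05]), 'position': array([ 0.21041905, -0.53485933,  0.2306813 ]), 'tool_rot': array([-6.06731675e-04,  9.82489105e-01,  1.86319054e-01, -3.92734583e-05]), 'wrist_force': array([ 0.37851515,  0.01857763, -1.1041972 ]), 'moment': array([-0.05983302, -0.00742331, -0.05467079]), 'finger_gap': 0.08504066637818702}
scene [[426.76223244   0.         254.88939177]
 [  0.         426.76223244 191.79699612]
 [  0.           0.           1.        ]] [[-0.55478526 -0.83196118  0.00734245]
 [-0.64491459  0.42444598 -0.63555549]
 [ 0.52564102 -0.35733207 -0.77202028]] [0.25902596 0.50624782 0.86406304]
top [[383.37833501   0.         261.62628684]
 [  0.         383.37833501 190.94785117]
 [  0.           0.           1.        ]] [[-0.01231997 -0.99962413 -0.02449112]
 [-0.98704287  0.01607638 -0.15964936]
 [ 0.15998308  0.02220691 -0.98686993]] [-0.08810805  0.63588412  1.02208476]
```

View pics/scene0.png

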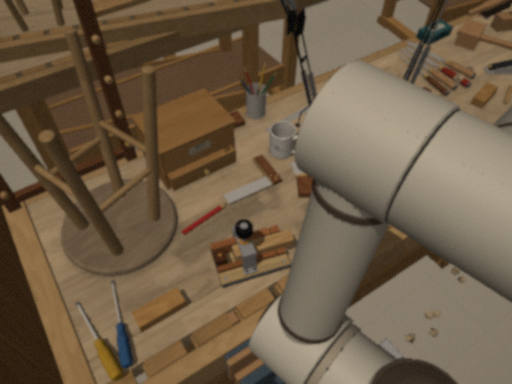

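```bash
python3 - <<'E'
import cv2
i=cv2.imread("pics/top0.png"); cv2.imwrite("pics/top0b.png",cv2.resize(i,(800,600),interpolation=cv2.INTER_CUBIC))
E
```

```text
(no output)
```

View pics/top0b.png

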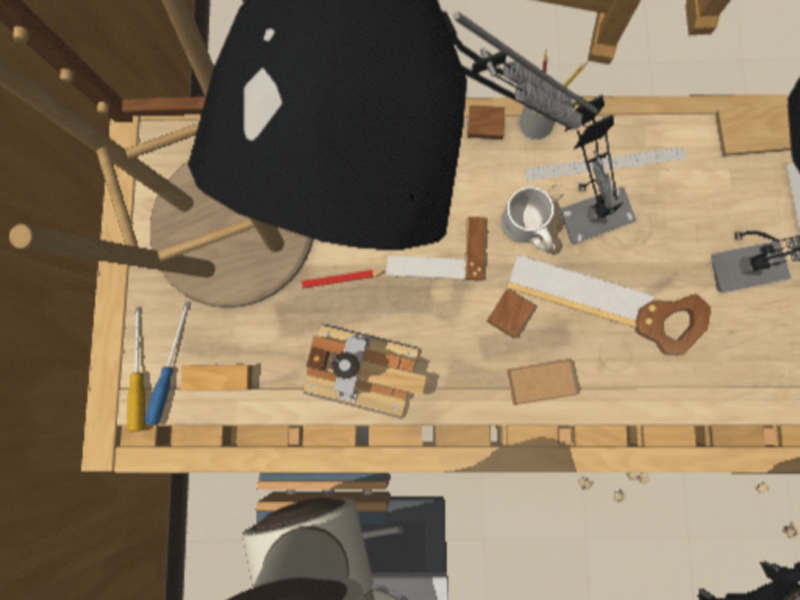

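The top view shows the box near (365,370) in the enlarged picture, with the knob at (347,364), the stop to the left and the offcut sticking out on the right at about (430,382). The box is yawed slightly. The stool stands behind and to the left, with a dark hood overhead at the back.

```bash
python3 - <<'E'
import cv2
i=cv2.imread("pics/top0.png")[195:280,180:290]; cv2.imwrite("pics/crop0.png",cv2.resize(i,None,fx=7,fy=7,interpolation=cv2.INTER_CUBIC))
E
```

```text
(no output)
```

View pics/crop0.png

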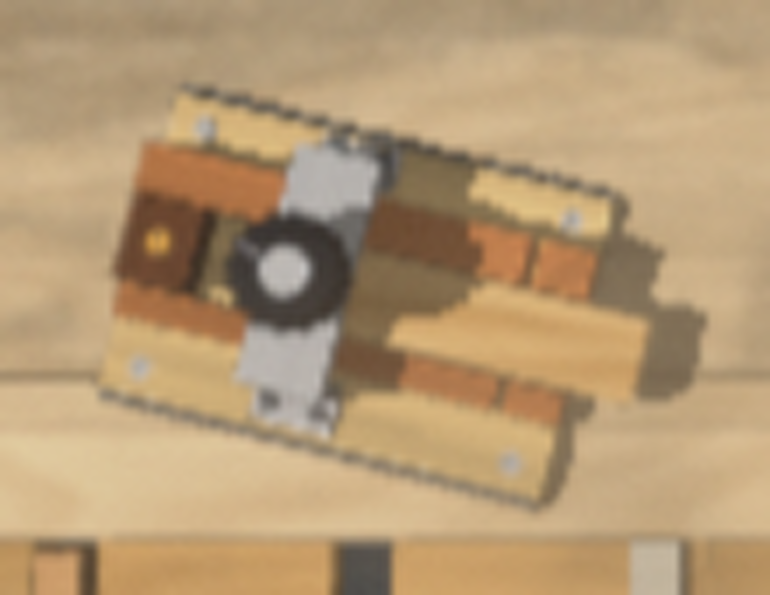

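```bash
cat > h.py <<'E'
import numpy as np
from scipy.optimize import least_squares
def proj(s,X):
    c=np.atleast_2d(X)@s["R"].T+s["t"]; p=c@s["K"].T; return p[:,:2]/p[:,2:]
def ray(s,uv,z):
    d=s["R"].T@np.linalg.inv(s["K"])@[*uv,1]; o=-s["R"].T@s["t"]; return o+d*(z-o[2])/d[2]
def b2w(b,P):
    P=np.atleast_2d(P)/1000.; c,s=np.cos(b[2]),np.sin(b[2])
    return np.c_[b[0]+c*P[:,0]-s*P[:,1],b[1]+s*P[:,0]+c*P[:,1],P[:,2]]
E
python3 - <<'E'
from h import *
s=dict(np.load("top0.npz")); f=lambda u,v:(np.array([u,v])+.5)/7-.5+[180,195]
# plate corners in x unknown offset e
pts=[((66,110,18),(183,92)),((-66,110,18),(102,388)),((66,-75,18),(617,195)),((-66,-75,18),(543,503)),((0,30,152),(286,270)),
 ((17,80,52),(210,212)),((-17,80,52),(193,292))]
uv=np.array([f(*p[1]) for p in pts]); P=np.array([p[0] for p in pts],float)
def r(b,full=False):
    Q=P.copy(); Q[:4,0]+=b[3]; return (proj(s,b2w(b,Q))-uv).ravel()
o=least_squares(r,[.4,.1,0,0]); b=o.x; print(b,np.degrees(b[2])); print(o.fun.reshape(-1,2))
for p in((650,313),(630,400)):
    w=ray(s,f(*p),.052); c,q=np.cos(b[2]),np.sin(b[2]); d=w[:2]-b[:2]; print("end box",[1000*(c*d[0]+q*d[1]),1000*(-q*d[0]+c*d[1])])
w=ray(s,f(286,270),.152);print("knob",w, b2w(b,[0,30,152]), "end",b2w(b,[0,-110,35]))
E
```

```text
[ 0.50600377 -0.02544629 -0.25436743  0.37000469] -14.574180023566461
[[ 0.14793761 -1.49479337]
 [-0.50626898  1.37831933]
 [ 0.71762785 -0.89986981]
 [ 0.08464911  1.02275554]
 [ 0.32388624 -0.10320798]
 [-0.00353718 -0.3050495 ]
 [-0.79027821  0.2972666 ]]
end box [np.float64(19.188788111472807), np.float64(-97.99404899224645)]
end box [np.float64(-15.285561254176054), np.float64(-98.34794138689192)]
knob [0.513308   0.00439566 0.152     ] [[0.51355277 0.00358839 0.152     ]] end [[ 0.47832411 -0.13190678  0.035     ]]
```

```bash
python3 -m inch '{"turn":[[0,0,0],[0,0,0],[0,0,0],[0,0,0],[0,0,0],[0,0,0],[0,0,0],[0,0,0]],"dp":[[0.034,-0.028,0],[0.034,-0.028,0],[0.034,-0.028,0],[0.034,-0.028,0],[0.034,-0.028,0],[0.034,-0.028,0],[0.034,-0.028,0],[0.034,-0.028,0]],"grip":[0,0,0,0,0,0,0,0]}' 50
python3 -m inch '{"turn":[[0,0,0],[0,0,0],[0,0,0],[0,0,0],[0,0,0],[0,0,0],[0,0,0],[0,0,0]],"dp":[[0.034,-0.028,0],[0.034,-0.028,0],[0.034,-0.028,0],[0.034,-0.028,0],[0.034,-0.028,0],[0.034,-0.028,0],[0.002,0.001,0],[0,0,0]],"grip":[0,0,0,0,0,0,0,0]}'
python3 - <<'E'
from plant import arm
import cv2,numpy as np
s=arm.get_state(); w=arm.snapshot("wrist"); np.savez("w1.npz",pos=s["position"],q=s["tool_rot"],**w)
print(s["position"],s["tool_rot"],s["joints"],w["hand_eye"],w["K"])
cv2.imwrite("pics/w1.png",w["pixels"][:,:,::-1])
E
```

```text
t: 1.1
position: [0.382, -0.2256, 0.2312]
tool_rot: [-0.0, 0.983, 0.186, -0.0]
wrist_force: [1.4, -1.2, -0.5]
finger_gap: 0.0855
t: 2.1
position: [0.512, 0.0035, 0.231]
tool_rot: [-0.0, 0.982, 0.187, -0.0]
wrist_force: [0.0, -0.0, -0.5]
finger_gap: 0.0855
[0.51196734 0.00354718 0.23095629] [-5.48307455e-05  9.82449939e-01  1.86525978e-01 -4.16597042e-04] [-1.43539372e-01  1.92041735e-02  1.57999299e+00 -1.67268879e-04
  1.54321907e+00  1.05201186e+00] [[ 4.73414171e-04 -9.63447787e-01 -2.67895759e-01  6.68563794e-02]
 [ 9.99999734e-01  6.04942772e-04 -4.08430244e-04  4.81921815e-05]
 [ 5.55562818e-04 -2.67895495e-01  9.63447817e-01 -1.41689943e-01]
 [ 0.00000000e+00  0.00000000e+00  0.00000000e+00  1.00000000e+00]] [[323.03031182   0.         256.82669276]
 [  0.         323.03031182 193.41791065]
 [  0.           0.           1.        ]]
```

View pics/w1.png

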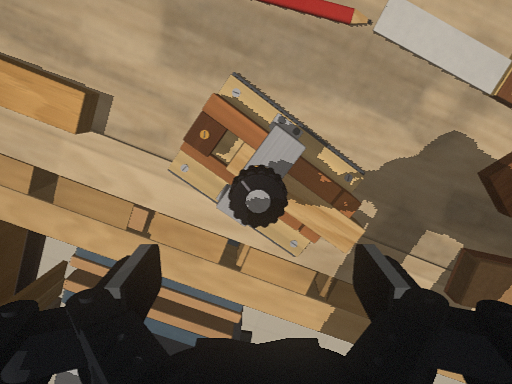

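The wrist view shows the knob centred at about (258,197), with a light cap at (259,202). The fingers show at (140,280) and (375,280), roughly symmetric about the knob. There is nothing between the fingers and the knob.

```bash
cat >> h.py <<'E'
from scipy.spatial.transform import Rotation as Ro
import cv2
def wcam(w,pos,q):
    T=np.eye(4); T[:3,:3]=Ro.from_quat(q,scalar_first=True).as_matrix(); T[:3,3]=pos
    M=np.linalg.inv(T@w["hand_eye"]); return dict(K=w["K"],R=M[:3,:3],t=M[:3,3],pixels=w["pixels"])
E
python3 - <<'E'
from h import *
w=dict(np.load("w1.npz")); s=wcam(w,w["pos"],w["q"])
im=s["pixels"].astype(int); sub=im[160:235,222:296]
g=sub.max(2); m=(g<75).astype(np.uint8)
n,l,st,c=cv2.connectedComponentsWithStats(m); k=1+np.argmax(st[1:,4])
cn,_=cv2.findContours((l==k).astype(np.uint8),cv2.RETR_EXTERNAL,cv2.CHAIN_APPROX_NONE)
h=cn[0][:,0]; print("dark bbox",st[k],cv2.minEnclosingCircle(h))
sat=sub.max(2)-sub.min(2); yy,xx=np.mgrid[:75,:74]; d=(g>110)&(sat<25)&(np.hypot(xx-37,yy-42)<16); print("cap",xx[d].mean()+222,yy[d].mean()+160,d.sum())
cap=(xx[d].mean()+222,yy[d].mean()+160); print(ray(s,cap,.152),ray(s,cap,.154))
a=np.linspace(0,2*np.pi,60)
for z in(.152,.122):
    p=proj(s,np.c_[.5135+.022*np.cos(a),.0036+.022*np.sin(a),a*0+z]); print(z,p.min(0),p.max(0))
E
```

```text
dark bbox [   7    5   59   64 2347] ((35.976078033447266, 36.239234924316406), 32.0087776184082)
cap 256.7317073170732 195.03048780487805 164
[0.51587587 0.00522974 0.152     ] [0.51640564 0.0054363  0.154     ]
0.152 [226.74246012 168.46880113] [288.53650037 227.69371218]
0.122 [230.13193351 161.02989091] [285.02688216 214.12575087]
```

```bash
python3 -m inch '{"turn":[[0,0,0],[0,0,0],[0,0,0],[0,0,0],[0,0,0],[0,0,0],[0,0,0],[0,0,0]],"dp":[[0.0014,0.0004,0.01],[0,0,0.025],[0,0,0.03],[0,0,0.03],[0,0,0.015],[0,0,0.005],[0,0,0],[0,0,0]],"grip":[0,0,0,0,0,60,105,105]}' 50
python3 -m inch '{"turn":[[0,0,0],[0,0,0]],"dp":[[0,0,0],[0,0,0]],"grip":[112,112]}'
python3 -m inch '{"turn":[[0,0,0],[0,0,0]],"dp":[[0,0,0],[0,0,0]],"grip":[117,117]}'
```

```text
t: 3.15
position: [0.514, 0.0038, 0.1172]
tool_rot: [0.0, 0.982, 0.186, 0.001]
wrist_force: [0.3, 0.6, -0.4]
finger_gap: 0.0504
t: 3.4
position: [0.5137, 0.0039, 0.1166]
tool_rot: [0.0, 0.982, 0.186, 0.0]
wrist_force: [-0.3, -0.1, 0.4]
finger_gap: 0.0479
t: 3.65
position: [0.5136, 0.0039, 0.1163]
tool_rot: [-0.0, 0.982, 0.186, 0.0]
wrist_force: [0.9, -0.2, -0.4]
finger_gap: 0.0461
```

```bash
python3 -m inch '{"turn":[[0,0,0]],"dp":[[0,0,0]],"grip":[120]}'
python3 -m inch '{"turn":[[0,0,0]],"dp":[[0,0,0]],"grip":[122]}'
python3 -m inch '{"turn":[[0,0,0]],"dp":[[0,0,0]],"grip":[124]}'
```

```text
t: 3.78
position: [0.5136, 0.0039, 0.1163]
tool_rot: [-0.0, 0.982, 0.186, -0.0]
wrist_force: [-0.7, -0.1, -0.1]
finger_gap: 0.0454
t: 3.9
position: [0.5136, 0.0039, 0.1163]
tool_rot: [-0.0, 0.982, 0.186, 0.0]
wrist_force: [0.7, -0.4, 0.7]
finger_gap: 0.0446
t: 4.03
position: [0.5137, 0.0038, 0.1164]
tool_rot: [0.0, 0.982, 0.186, 0.0]
wrist_force: [0.4, -1.3, 0.8]
finger_gap: 0.0437
```

```bash
python3 -m inch '{"turn":[[0,0,0]],"dp":[[0,0,0]],"grip":[126]}'
python3 -m inch '{"turn":[[0,0,0]],"dp":[[0,0,0]],"grip":[128]}'
python3 -c "
from plant import arm
s=arm.get_state();print(s['wrist_force'],s['moment'],s['position'])"
```

```text
t: 4.15
position: [0.5137, 0.0038, 0.1165]
tool_rot: [0.0, 0.983, 0.186, 0.0]
wrist_force: [0.5, -2.2, 2.5]
finger_gap: 0.0433
t: 4.28
position: [0.5137, 0.0038, 0.1165]
tool_rot: [0.0, 0.982, 0.186, 0.0]
wrist_force: [-1.8, -2.4, 3.5]
finger_gap: 0.0432
[-1.78210032 -2.4305691   3.53122785] [-0.44142676 -0.055225   -0.0302393 ] [0.51370529 0.00384827 0.11648383]
```

```bash
python3 -m inch '{"turn":[[0,0,0],[0,0,0]],"dp":[[0,0,0],[0,0,0]],"grip":[160,160]}' 60
python3 -m inch '{"turn":[[0,0,-4],[0,0,-8],[0,0,-8]],"dp":[[0,0,-0.0002],[0,0,-0.00035],[0,0,-0.00035]],"grip":[160,160,160]}' 60
python3 -c "
from plant import arm
s=arm.get_state();print(s['wrist_force'],s['moment'],s['position'],s['joints'][5])"
```

```text
t: 4.53
position: [0.5138, 0.0039, 0.1166]
tool_rot: [0.0, 0.982, 0.186, 0.0]
wrist_force: [-0.2, -1.8, 5.0]
finger_gap: 0.0427
t: 4.9
position: [0.5135, 0.0041, 0.1174]
tool_rot: [-0.0, 0.934, 0.356, 0.0]
wrist_force: [-1.4, -0.6, 6.1]
finger_gap: 0.0428
[-1.4116902  -0.60776297  6.08809152] [ 0.15823608  0.34251905 -0.38497456] [0.5135493  0.00408572 0.11735496] 0.7000782160302357
```

```bash
python3 -m inch '{"turn":[[0,0,-10],[0,0,-10],[0,0,-10],[0,0,-10],[0,0,-10]],"dp":[[0,0,-0.00044],[0,0,-0.00044],[0,0,-0.00044],[0,0,-0.00044],[0,0,-0.00044]],"grip":[160,160,160,160,160]}'
python3 -c "
from plant import arm
s=arm.get_state();print(s['wrist_force'],s['moment'],s['position'],s['joints'][5])"
python3 -m inch '{"turn":[[0,0,-10],[0,0,-10],[0,0,-10],[0,0,-10],[0,0,-8],[0,0,-2]],"dp":[[0,0,-0.00044],[0,0,-0.00044],[0,0,-0.00044],[0,0,-0.00044],[0,0,-0.00036],[0,0,-0.0001]],"grip":[160,160,160,160,160,160]}'
python3 - <<'E'
from plant import arm
import cv2
s=arm.get_state();print(s['wrist_force'],s['moment'],s['position'],s['joints'][5])
w=arm.snapshot("top");cv2.imwrite("pics/t1.png",cv2.resize(w["pixels"][185:285,170:300,::-1],None,fx=6,fy=6,interpolation=cv2.INTER_CUBIC))
E
```

```text
t: 5.52
position: [0.5129, 0.0043, 0.1195]
tool_rot: [-0.001, 0.696, 0.718, -0.0]
wrist_force: [-6.7, 1.9, 10.7]
finger_gap: 0.0426
[-6.69710719  1.92097463 10.70906679] [ 0.17999217  1.64224343 -0.28063326] [0.51292951 0.00429849 0.11951133] -0.17377933467659482
t: 6.28
position: [0.5126, 0.0038, 0.1217]
tool_rot: [-0.001, 0.329, 0.944, -0.0]
wrist_force: [-10.1, -2.8, 11.7]
finger_gap: 0.0428
[-10.09298351  -2.81674084  11.72752164] [-0.82130053  2.14046661 -0.32593827] [0.51256609 0.00381114 0.12171897] -1.0436645442031467
```

View pics/t1.png

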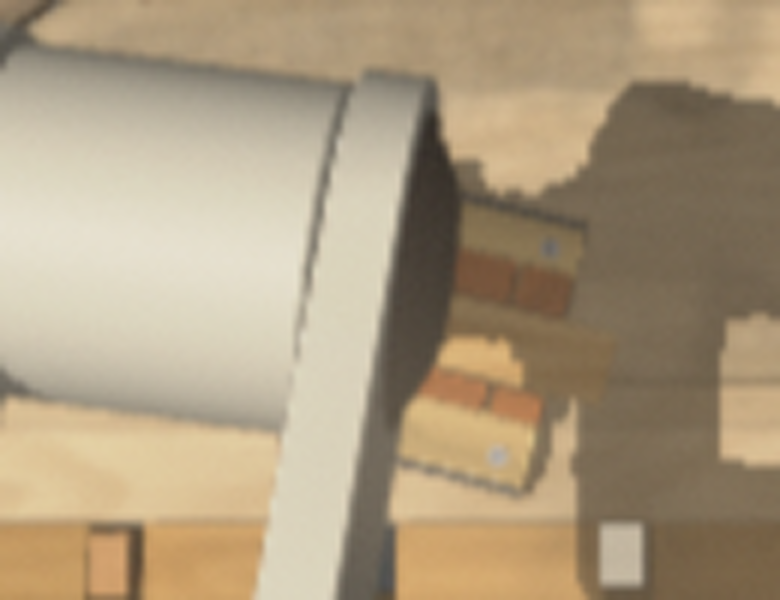

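Seen: the box's right end is unchanged within about 0.5 px of the native image (corner at (586,225) in the crop), and the arm hides the rest. The tool is pressing sideways with about 10 N, so I relieve that before opening.

```bash
python3 -m inch '{"turn":[[0,0,0],[0,0,0]],"dp":[[0.0007,-0.0009,-0.0007],[0,0,0]],"grip":[160,160]}'
python3 -c "
from plant import arm
s=arm.get_state();print(s['wrist_force'],s['moment'],s['position'],s['joints'][5])"
```

```text
t: 6.58
position: [0.5119, 0.0038, 0.1219]
tool_rot: [-0.001, 0.33, 0.944, -0.0]
wrist_force: [-5.2, 0.2, 0.7]
finger_gap: 0.0427
[-5.21317176  0.17060775  0.73126614] [-0.22176003  0.86961862 -0.0824281 ] [0.51190996 0.00378521 0.12192588] -1.0416998927119243
```

```bash
python3 -m inch '{"turn":[[0,0,0],[0,0,0],[0,0,0],[0,0,0],[0,0,0],[0,0,0],[0,0,0],[0,0,0]],"dp":[[0.0006,-0.0005,0],[0,0,0],[0,0,0],[0,0,0],[0,0,0],[0,0,-0.02],[0,0,-0.035],[0,0,-0.025]],"grip":[160,160,128,115,60,0,0,0]}'
python3 -m inch '{"turn":[[0,0,0],[0,0,0],[0,0,0],[0,0,0],[0,0,10],[0,0,10],[0,0,10],[0,0,10]],"dp":[[-0.0153,-0.0341,0],[-0.0153,-0.0341,0],[-0.0153,-0.0341,0],[-0.0153,-0.0341,0],[0,0,0],[0,0,0],[0,0,0],[0,0,0]],"grip":[0,0,0,0,255,255,255,255]}'
python3 -m inch '{"turn":[[0,0,10],[0,0,10],[0,0,6],[0,0,0]],"dp":[[0,0,0],[0,0,0],[0,0,0],[0,0,0]],"grip":[255,255,255,255]}'
python3 - <<'E'
from plant import arm
import cv2,numpy as np
s=arm.get_state(); w=arm.snapshot("wrist"); np.savez("w2.npz",pos=s["position"],q=s["tool_rot"],**w)
print(s["position"],s["tool_rot"],s["joints"]); cv2.imwrite("pics/w2.png",w["pixels"][:,:,::-1])
E
```

```text
t: 7.58
position: [0.5121, 0.0035, 0.2041]
tool_rot: [0.001, 0.33, 0.944, 0.0]
wrist_force: [0.5, 0.6, 0.6]
finger_gap: 0.0856
t: 8.57
position: [0.4748, -0.1413, 0.2027]
tool_rot: [0.0, 0.635, 0.772, 0.0]
wrist_force: [-0.5, -1.1, -0.0]
finger_gap: 0.0126
t: 9.07
position: [0.4748, -0.1413, 0.2026]
tool_rot: [0.0, 0.791, 0.612, 0.0]
wrist_force: [-0.1, -0.1, 0.9]
finger_gap: 0.0002
[ 0.47476197 -0.14128388  0.20257828] [2.48172377e-04 7.90648583e-01 6.12270147e-01 1.50216107e-04] [-4.44946388e-01 -5.04531091e-03  1.66178803e+00  4.50176280e-05
  1.48427148e+00 -1.92011318e-01]
```

View pics/w2.png

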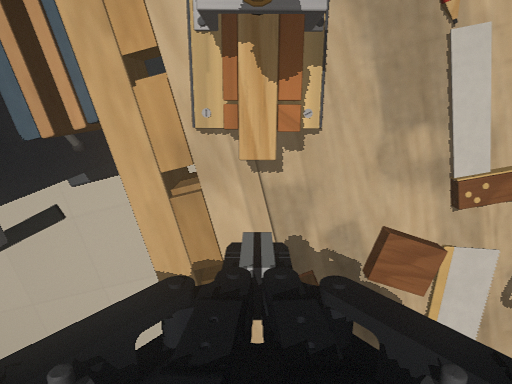

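The offcut's free end spans columns 240–278 at row 160. The fingers sit at 241–273, so they are in line with it, and the box edges run parallel to the image columns. The walnut offcut at (400,265) is well clear of the way down.

```bash
python3 - <<'E'
from h import *
w=dict(np.load("w2.npz")); s=wcam(w,w["pos"],w["q"]); T=Ro.from_quat(w["q"],scalar_first=True).as_matrix()
for n,uv,z in(("endL",(240,160),.052),("endR",(278,159.5),.052),("plateL",(192.5,129),.018),("plateR",(321,130),.018),("walnut",(365,265),.022)):
    X=ray(s,uv,z); print(n,X,"tool",T.T@(X-w["pos"]))
E
```

```text
endL [ 0.46362024 -0.12009784  0.052     ] tool [ 0.01773369 -0.01617582  0.15056781]
endR [ 0.49731316 -0.12831714  0.052     ] tool [0.01820759 0.0185019  0.15058776]
plateL [ 0.42296768 -0.08347903  0.018     ] tool [ 0.04301626 -0.06471833  0.18453816]
plateR [ 0.54635737 -0.11632418  0.018     ] tool [0.04209454 0.06296474 0.18461181]
walnut [ 0.56361898 -0.27187789  0.022     ] tool [-0.10419017  0.11860679  0.18065359]
```

```bash
python3 -m inch '{"turn":[[0,0,0],[0,0,0],[0,0,0],[0,0,0],[0,0,0],[0,0,0],[0,0,0]],"dp":[[0,0.001,0.02],[0,0,0.04],[0,0,0.045],[0,0,0.04],[0,0,0.025],[0,0,0.007],[0,0,0]],"grip":[255,255,255,255,255,255,255]}'
python3 -m inch '{"turn":[[0,0,0],[0,0,0],[0,0,0],[0,0,0],[0,0,0],[0,0,0]],"dp":[[0.003,0,0],[0.003,0,0],[0.003,0,0],[0.003,0,0],[0.003,0,0],[0.001,0,0]],"grip":[255,255,255,255,255,255]}'
python3 -m inch '{"turn":[[0,0,0],[0,0,0],[0,0,0],[0,0,0],[0,0,0]],"dp":[[0.001,0,0],[0.001,0,0],[0.001,0,0],[0.001,0,0],[0,0,0]],"grip":[255,255,255,255,255]}'
```

```text
t: 10.0
position: [0.4759, -0.1415, 0.0258]
tool_rot: [0.0, 0.79, 0.613, 0.0]
wrist_force: [-0.3, -0.1, 0.2]
finger_gap: 0.0
t: 10.75
position: [0.4797, -0.1257, 0.0253]
tool_rot: [-0.0, 0.791, 0.612, 0.0]
wrist_force: [0.5, -0.7, 0.3]
finger_gap: 0.0001
t: 11.38
position: [0.4806, -0.122, 0.0253]
tool_rot: [-0.0, 0.791, 0.612, 0.0]
wrist_force: [0.5, -1.1, -0.5]
finger_gap: -0.0
```

```bash
python3 -m inch '{"turn":[[0,0,0],[0,0,0],[0,0,0],[0,0,0]],"dp":[[0.001,0,0],[0.001,0,0],[0.001,0,0],[0,0,0]],"grip":[255,255,255,255]}'
for i in 1; do python3 -m inch '{"turn":[[0,0,0],[0,0,0],[0,0,0]],"dp":[[0.001,0,0],[0.001,0,0],[0,0,0]],"grip":[255,255,255]}'; done
```

```text
t: 11.88
position: [0.4814, -0.119, 0.0253]
tool_rot: [-0.0, 0.791, 0.612, 0.0]
wrist_force: [-0.1, -0.7, -0.0]
finger_gap: 0.0
t: 12.25
position: [0.4819, -0.1171, 0.0253]
tool_rot: [-0.0, 0.791, 0.612, 0.0]
wrist_force: [0.6, 0.3, 0.2]
finger_gap: 0.0002
```

```bash
python3 -m inch '{"turn":[[0,0,0],[0,0,0],[0,0,0]],"dp":[[0.001,0,0],[0.0005,0,0],[0,0,0]],"grip":[255,255,255]}'
python3 -m inch '{"turn":[[0,0,0],[0,0,0],[0,0,0]],"dp":[[0.0005,0,0],[0.0005,0,0],[0,0,0]],"grip":[255,255,255]}'
```

```text
t: 12.62
position: [0.4823, -0.1157, 0.0253]
tool_rot: [-0.0, 0.791, 0.612, 0.0]
wrist_force: [-0.4, -0.7, 0.3]
finger_gap: -0.0004
t: 13.0
position: [0.4825, -0.1147, 0.0253]
tool_rot: [-0.0, 0.791, 0.612, 0.0]
wrist_force: [0.2, 0.4, -0.3]
finger_gap: -0.0002
```

```bash
python3 -m inch '{"turn":[[0,0,0],[0,0,0],[0,0,0]],"dp":[[0.0005,0,0],[0.0005,0,0],[0,0,0]],"grip":[255,255,255]}'
python3 - <<'E'
from plant import arm
import cv2,numpy as np
s=arm.get_state(); w=arm.snapshot("wrist"); np.savez("w3.npz",pos=s["position"],q=s["tool_rot"],**w)
print(s["position"],s["wrist_force"]); cv2.imwrite("pics/w3.png",w["pixels"][:,:,::-1])
E
```

```text
t: 13.38
position: [0.4827, -0.1141, 0.0253]
tool_rot: [0.0, 0.791, 0.612, -0.0]
wrist_force: [-1.9, -4.5, 0.5]
finger_gap: -0.0004
[ 0.48269559 -0.11408756  0.02534585] [-1.85635104 -4.53292791  0.48472182]
```

View pics/w3.png

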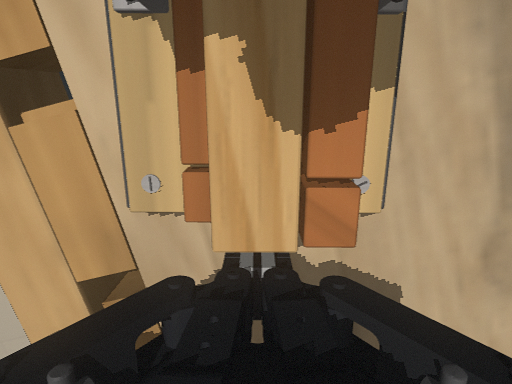

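Seen: the end sits flush against the fingers (row 250) and the offcut lies straight in the channel. The force rose to 4.9 N along the push, so the offcut is on the stop. Now I back off, lift, and return to above the knob.

```bash
python3 -m inch '{"turn":[[0,0,0],[0,0,0],[0,0,0],[0,0,0],[0,0,0],[0,0,0],[0,0,0],[0,0,0]],"dp":[[0.0003,0,0],[-0.002,0,0],[-0.006,0,0],[0,0,-0.03],[0,0,-0.05],[0,0,-0.05],[0,0,-0.04],[0,0,-0.01]],"grip":[255,255,255,255,255,255,255,255]}'
python3 -m inch '{"turn":[[0,0,0],[0,0,0],[0,0,0],[0,0,0],[0,0,-10],[0,0,-10],[0,0,-10],[0,0,-10]],"dp":[[0.0322,0,0],[0.0322,0,0],[0.0322,0,0],[0.0322,-0.0007,0],[0,0,0],[0,0,0],[0,0,0],[0,0,0]],"grip":[0,0,0,0,0,0,0,0]}'
python3 -m inch '{"turn":[[0,0,-10],[0,0,-10],[0,0,-6],[0,0,0]],"dp":[[0,0,0],[0,0,0],[0,0,0],[0,0,0]],"grip":[0,0,0,0]}' 60
python3 - <<'E'
from plant import arm
s=arm.get_state(); print(s["position"],s["tool_rot"],s["joints"],s["wrist_force"],s["moment"])
E
```

```text
t: 14.42
position: [0.4815, -0.1217, 0.2079]
tool_rot: [0.002, 0.791, 0.612, 0.001]
wrist_force: [0.3, -0.6, 0.2]
finger_gap: 0.0003
t: 15.42
position: [0.5122, 0.0035, 0.2043]
tool_rot: [-0.001, 0.531, 0.847, -0.0]
wrist_force: [0.4, 0.0, -0.1]
finger_gap: 0.0857
t: 15.92
position: [0.5122, 0.0035, 0.2045]
tool_rot: [-0.001, 0.33, 0.944, -0.0]
wrist_force: [0.1, 0.8, -0.2]
finger_gap: 0.0854
[0.51219874 0.00347834 0.20452225] [-6.32207645e-04  3.30206976e-01  9.43908340e-01 -1.15107223e-05] [-1.43854801e-01  3.08670043e-02  1.62147311e+00  2.20222188e-04
  1.49049797e+00 -1.04162311e+00] [ 0.09137527  0.79945109 -0.22537517] [ 0.01677281  0.01572483 -0.02239829]
```

```bash
python3 -m inch '{"turn":[[0,0,0],[0,0,0],[0,0,0],[0,0,0],[0,0,0],[0,0,0],[0,0,0],[0,0,0]],"dp":[[-0.0004,-0.0001,0.01],[0,0,0.03],[0,0,0.03],[0,0,0.0125],[0,0,0],[0,0,0],[0,0,0],[0,0,0]],"grip":[0,0,0,60,105,120,122,124]}'
python3 -m inch '{"turn":[[0,0,0],[0,0,0]],"dp":[[0,0,0],[0,0,0]],"grip":[126,128]}'
python3 -m inch '{"turn":[[0,0,0],[0,0,0]],"dp":[[0,0,0],[0,0,0]],"grip":[160,160]}' 60
python3 - <<'E'
from plant import arm
s=arm.get_state(); print(s["position"],s["wrist_force"],s["moment"])
E
```

```text
t: 16.92
position: [0.5129, 0.0031, 0.1235]
tool_rot: [0.001, 0.33, 0.944, -0.0]
wrist_force: [-0.6, -1.3, 3.3]
finger_gap: 0.0444
t: 17.18
position: [0.513, 0.003, 0.1236]
tool_rot: [0.001, 0.33, 0.944, 0.0]
wrist_force: [-0.9, -2.6, 6.9]
finger_gap: 0.0432
t: 17.42
position: [0.513, 0.003, 0.1237]
tool_rot: [0.001, 0.33, 0.944, 0.0]
wrist_force: [-3.0, -2.2, 8.7]
finger_gap: 0.0426
[0.51304388 0.0030374  0.12367332] [-2.95007236 -2.19849588  8.68153088] [-0.4421352   0.4632692  -0.01086863]
```

```bash
m(){ python3 -c "
from plant import arm
s=arm.get_state();print(s['t'],s['wrist_force'].round(1),s['moment'].round(3),s['position'].round(4),s['joints'][5].round(4))"; }
python3 -m inch '{"turn":[[0,0,6],[0,0,10],[0,0,10],[0,0,10]],"dp":[[0,0,0.0002],[0,0,0.0004],[0,0,0.0004],[0,0,0.0004]],"grip":[160,160,160,160]}' | tail -0;m
python3 -m inch '{"turn":[[0,0,10],[0,0,10],[0,0,10]],"dp":[[0,0,0.00044],[0,0,0.00044],[0,0,0.00044]],"grip":[160,160,160]}'|tail -0;m
python3 -m inch '{"turn":[[0,0,6],[0,0,6],[0,0,6]],"dp":[[0,0,0.00027],[0,0,0.00027],[0,0,0.00027]],"grip":[160,160,160]}'|tail -0;m
```

```text
17.925 [-2.9 -2.2  7. ] [-0.55   0.628  0.299] [0.5129 0.003  0.1221] -0.4086
18.3 [-3.9 -3.   7.3] [-0.415  0.756  0.265] [0.5128 0.003  0.1208] 0.115
18.675 [-4.7 -2.1  8.2] [-0.404  0.748  0.31 ] [0.5128 0.003  0.12  ] 0.4269Exception ignored on flushing sys.stdout:
BrokenPipeError: [Errno 32] Broken pipe
Exception ignored on flushing sys.stdout:
BrokenPipeError: [Errno 32] Broken pipe
Exception ignored on flushing sys.stdout:
BrokenPipeError: [Errno 32] Broken pipe
```

```bash
m(){ python3 -c "
from plant import arm
s=arm.get_state();print(s['t'],s['wrist_force'].round(1),s['moment'].round(3),s['position'].round(4),s['joints'][5].round(4))"; }
python3 -m inch '{"turn":[[0,0,4],[0,0,4]],"dp":[[0,0,0.0002],[0,0,0.0002]],"grip":[160,160]}' >/dev/null;m
python3 -m inch '{"turn":[[0,0,4]],"dp":[[0,0,0.0002]],"grip":[160]}' >/dev/null;m
python3 -m inch '{"turn":[[0,0,4]],"dp":[[0,0,0.0002]],"grip":[160]}' >/dev/null;m
python3 -m inch '{"turn":[[0,0,4]],"dp":[[0,0,0.0002]],"grip":[160]}' >/dev/null;m
python3 -m inch '{"turn":[[0,0,4]],"dp":[[0,0,0.0002]],"grip":[160]}' >/dev/null;m
```

```text
18.925 [-3.8 -3.2  8.8] [-0.364  0.8    0.275] [0.5128 0.0031 0.1196] 0.5654
19.05 [-4.5 -2.4  9.2] [-0.312  0.753  0.258] [0.5128 0.0031 0.1194] 0.6352
19.175 [-4.3 -1.1  8.9] [-0.254  0.828  0.293] [0.5128 0.0031 0.1193] 0.705
19.3 [-5.2 -2.2  9.4] [-0.329  0.884  0.286] [0.5128 0.0031 0.1191] 0.7748
19.425 [-4.7 -1.4  9.5] [-0.345  0.943  0.326] [0.5128 0.0031 0.1189] 0.8446
```

```bash
m(){ python3 -c "
from plant import arm
s=arm.get_state();print(s['t'],s['wrist_force'].round(1),s['moment'].round(3),s['position'].round(4),s['joints'][5].round(4))"; }
python3 -m inch '{"turn":[[0,0,3]],"dp":[[0,0,0.00015]],"grip":[160]}' >/dev/null;m
python3 -m inch '{"turn":[[0,0,3]],"dp":[[0,0,0.00015]],"grip":[160]}' >/dev/null;m
python3 -m inch '{"turn":[[0,0,3]],"dp":[[0,0,0.00015]],"grip":[160]}' >/dev/null;m
```

```text
19.55 [-5.  -2.2 11.2] [-0.286  0.922  0.275] [0.5128 0.0031 0.1188] 0.8967
19.675 [-5.1 -1.5 10.5] [-0.332  0.927  0.318] [0.5128 0.0031 0.1187] 0.9487
19.8 [-5.6 -1.4 10.6] [-0.296  0.924  0.325] [0.5128 0.0031 0.1185] 1.0011
```

```bash
m(){ python3 -c "
from plant import arm
s=arm.get_state();print(s['t'],s['wrist_force'].round(1),s['moment'].round(3),s['position'].round(4),s['joints'][5].round(4), ((s['moment'][2]-.3)/.0025+s['wrist_force'][2]).round(0))"; }
python3 -m inch '{"turn":[[0,0,3]],"dp":[[0,0,-0.0002]],"grip":[160]}' >/dev/null;m
python3 -m inch '{"turn":[[0,0,3]],"dp":[[0,0,0]],"grip":[160]}' >/dev/null;m
python3 -m inch '{"turn":[[0,0,3]],"dp":[[0,0,0.0001]],"grip":[160]}' >/dev/null;m
python3 -m inch '{"turn":[[0,0,3]],"dp":[[0,0,0.00015]],"grip":[160]}' >/dev/null;m
```

```text
19.925 [-4.3 -2.4  6.4] [-0.437  0.738  0.282] [0.5127 0.0031 0.1185] 1.0534 -1.0
20.05 [-4.2 -2.   6.3] [-0.388  0.689  0.307] [0.5127 0.0031 0.1184] 1.1058 9.0
20.175 [-4.2 -2.1  6.7] [-0.433  0.768  0.349] [0.5127 0.0031 0.1183] 1.1582 26.0
20.3 [-4.5 -1.7  7.4] [-0.392  0.758  0.344] [0.5127 0.0031 0.1182] 1.2105 25.0
```

```bash
m(){ python3 -c "
from plant import arm
s=arm.get_state();print(s['t'],s['wrist_force'].round(1),s['moment'].round(3),s['position'].round(4),s['joints'][5].round(4), ((s['moment'][2]-.3)/.0025+s['wrist_force'][2]).round(0))"; }
python3 -m inch '{"turn":[[0,0,3]],"dp":[[0,0,0.0001]],"grip":[160]}' >/dev/null;m
python3 -m inch '{"turn":[[0,0,3]],"dp":[[0,0,0.0001]],"grip":[160]}' >/dev/null;m
python3 -m inch '{"turn":[[0,0,3]],"dp":[[0,0,0.0001]],"grip":[160]}' >/dev/null;m
```

```text
20.425 [-4.8 -0.8  7.8] [-0.376  0.695  0.361] [0.5127 0.0031 0.1181] 1.2628 32.0
20.55 [-5.  -2.3  7.9] [-0.46   0.774  0.388] [0.5126 0.0031 0.1179] 1.3152 43.0
20.675 [-3.8  0.3  6.2] [-0.372  0.796  0.414] [0.5126 0.0031 0.1178] 1.3676 52.0
```

```bash
m(){ python3 -c "
from plant import arm
s=arm.get_state();print(s['t'],s['wrist_force'].round(1),s['moment'].round(3),s['position'].round(4),s['joints'][5].round(4), ((s['moment'][2]-.3)/.0025+s['wrist_force'][2]).round(0))"; }
python3 -m inch '{"turn":[[0,0,2]],"dp":[[0,0,0.0001]],"grip":[160]}' >/dev/null;m
python3 -m inch '{"turn":[[0,0,1.5]],"dp":[[0,0,0.00005]],"grip":[160]}' >/dev/null;m
```

```text
20.8 [-4.  -1.3  7.7] [-0.414  0.739  0.32 ] [0.5127 0.0031 0.1178] 1.4022 16.0
20.925 [-4.5 -1.7  6.2] [-0.406  0.812  0.419] [0.5127 0.0031 0.1177] 1.4279 54.0
```

```bash
python3 -m inch '{"turn":[[0,0,0],[0,0,0],[0,0,0],[0,0,0],[0,0,0],[0,0,0],[0,0,0],[0,0,0]],"dp":[[-0.0005,0,-0.0005],[0,0,0],[0,0,0],[0,0,0],[0,0,0],[0,0,-0.02],[0,0,-0.04],[0,0,-0.04]],"grip":[160,160,128,115,60,0,0,0]}'
python3 -m inch '{"turn":[[0,0,0],[0,0,0],[0,0,0],[0,0,0],[0,0,0]],"dp":[[-0.04,0.025,0],[-0.04,0.025,0],[-0.04,0.025,0],[-0.01,0.025,0],[0,0,0]],"grip":[0,0,0,0,0]}'
python3 - <<'E'
from plant import arm
import cv2,numpy as np
s=arm.get_state(); w=arm.snapshot("wrist"); np.savez("w4.npz",pos=s["position"],q=s["tool_rot"],**w)
t=arm.snapshot("top");np.savez("top4.npz",**t)
print(s["position"],s["tool_rot"]); a=cv2.resize(t["pixels"][195:280,180:290,::-1],None,fx=4,fy=4,interpolation=cv2.INTER_CUBIC)
b=cv2.resize(w["pixels"][:,:,::-1],(440,330)); cv2.imwrite("pics/f.png",np.vstack([a,b])[:600*2])
print(a.shape); cv2.imwrite("pics/f.png",cv2.resize(np.vstack([a,b]),None,fx=.88,fy=.88))
E
```

```text
t: 21.92
position: [0.512, 0.0033, 0.2187]
tool_rot: [-0.0, 1.0, -0.0, -0.0]
wrist_force: [0.8, 0.2, -0.6]
finger_gap: 0.0853
t: 22.55
position: [0.3817, -0.0977, 0.2179]
tool_rot: [0.0, 1.0, -0.001, 0.0]
wrist_force: [-0.2, 0.5, 1.0]
finger_gap: 0.0851
[ 0.3816688  -0.09772788  0.21790993] [ 1.38655967e-04  9.99998936e-01 -1.39302107e-03  4.10257130e-04]
(340, 440, 3)
```

View pics/f.png

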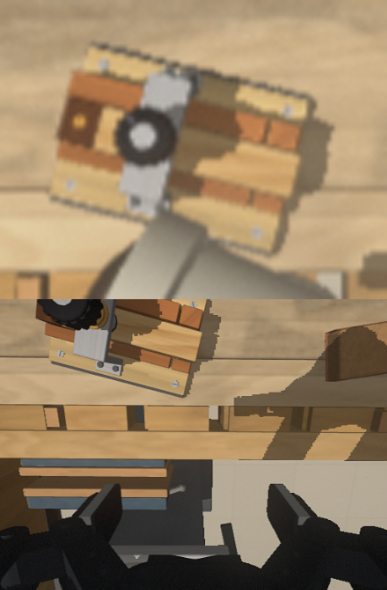

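The box looks unmoved, the gripper is clear, and the offcut's end is now about level with the channel end. Next I put numbers on the box shift and the gap at the stop.

```bash
python3 - <<'E'
from h import *
a=dict(np.load("top0.npz"));c=dict(np.load("top4.npz"));A,C=a["pixels"],c["pixels"]
f=lambda u,v:(np.array([u,v])+.5)/7-.5+[180,195]
for n,p in dict(TL=(183,95),TR=(590,190),screwTL=(205,128),knob=(286,270),stop=(158,240),screwBL=(138,366)).items():
    u,v=f(*p).round().astype(int); T=A[v-6:v+7,u-6:u+7]; S=C[v-10:v+11,u-10:u+11]
    k=8; r=cv2.matchTemplate(cv2.resize(S,None,fx=k,fy=k,interpolation=3),cv2.resize(T,None,fx=k,fy=k,interpolation=3),cv2.TM_CCOEFF_NORMED)
    _,m,_,l=cv2.minMaxLoc(r); print(n,"shift px",(l[0]/k-4),(l[1]/k-4),round(m,3))
b=[.5055,-.0257,-.2544]
print("seated end px", proj(c,b2w(b,[[17,-80,52],[-17,-80,52]])), "stop px",proj(c,b2w(b,[[17,80,52],[-17,80,52]])))
I=C[200:265,185:285,::-1]; cv2.imwrite("pics/f2.png",cv2.resize(I,None,fx=8,fy=8,interpolation=cv2.INTER_CUBIC))
E
```

```text
TL shift px 0.0 0.0 0.994
TR shift px 0.0 0.0 0.995
screwTL shift px 0.0 0.0 0.998
knob shift px 0.0 0.0 0.973
stop shift px -1.0 0.0 0.765
screwBL shift px 0.0 0.0 0.993
seated end px [[265.93988481 238.67091217]
 [262.96757629 250.88525114]] stop px [[209.65819002 224.73257221]
 [206.44266284 236.76521296]]
```

View pics/f2.png

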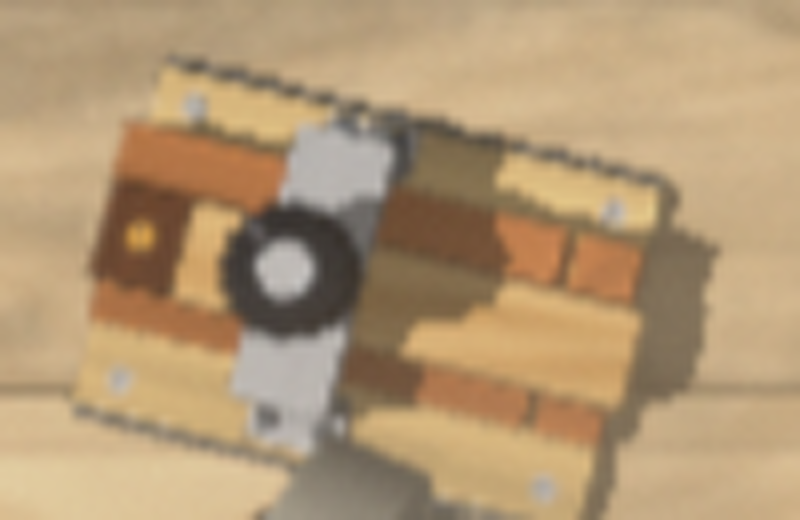

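Seen: the pine runs up to the dark stop block with no gap (row ~240, column 185). Its free end at (640,310) in the crop is native (265,239), against (266,239) predicted for a seated offcut. All box features that could be matched show 0 px shift. I'm handing in.

```bash
python3 -c "
from plant import arm
print(arm.get_state()['t'],arm.close_job())"
```

```text
the job is handed in; nothing more can be done
22.65 None
```

The offcut is against the stop and clamped again, and the job is handed in at 22.65 s, with the gripper open and clear of everything.

- **Slackening:** I turned the knob 120° anticlockwise, which raised the foot about 5 mm. That height comes from the thread lead; I did not see the gap under the foot directly.
- **Pushing:** I pushed the offcut about 20 mm until the force rose to about 5 N at the stop. The last picture shows no gap there, and the free end is within 1 px of where it should be when seated.
- **Tightening:** I turned the knob clockwise again, to about 21° past where it started. The turning torque and its trend put the load at about 58–60 N.
    - **Uncertainty:** single torque readings scatter by about 10 N.
    - **Outlier:** one reading near the end gave only 16 N. I took it as the tool hesitating between moves, because the next reading was 54 N, in line with the trend.
- **Box and bench:** four plate features and the knob show 0 px shift in the top view. The stop patch matched poorly (0.77, -1 px), because pine now fills what was a gap beside it. During slackening the sideways force on the knob reached about 10 N and did not move the box. Nothing else on the bench was touched.

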